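# Tip the mould block onto its drilled end

## Robot

A 6-joint arm with a two-finger parallel gripper is mounted at the origin on a cart in front of the work surface, level with it; the furniture and walls round the work are solid. World frame = base frame: x ahead of the robot, y to its left, z up, the work surface at z = 0. Lengths are in m, angles in rad, forces in N, time in s.
With the tool pointing down it reaches from about 0.375 to 0.975 m from the base axis. Payload 3.8 kg.
Tool frame: the origin (TCP) lies midway between the tips of the shut fingers; the grasp point (between the pads) lies 19 mm behind it; z points along the fingers, y is the line along which they close (so a half turn about z gives the same grasp; the last joint's range is limited). The gripper opens to 88 mm and grips with 3 to 60 N. Pads are 18 mm wide; open, the fingers measure 123 mm over their backs; the gripper's body (75 mm by 187 mm) begins 45 mm behind the grasp point.
Start: joints at [-1.331, 0.264, 1.604, -0, 1.274, -0.037], TCP at [0.184, -0.649, 0.239] pointing down, gripper open.
Joint ranges: [-2.63, 2.63], [-0.94, 2.18], [0.31, 2.57], [-1.31, 4.45], [0, 2.66], [-2.55, 2.55]. Speed limits (rad/s): [2.57, 2.57, 3.14, 3.14, 3.14, 3.14].

## Interface

Orientations are given as a rotation vector (axis times angle).
In Python, from cell import manip, inverse_kinematics, cams, order gives the robot as it stands. Calls block until the motion is done:
- manip.move_pose(position, orientation): joint-space move of the TCP to a pose.
- manip.move_linear(position, rate=0.15, rot=None): straight line of the TCP; rot=None keeps the orientation; rate is the mean speed in m/s.
- manip.set_joints(angles): joint-space move.
- manip.set_gripper(opening, force=None): finger opening in m; force is the grip in N (None keeps the last); returns when the fingers have stopped.
- manip.dwell(seconds).
- inverse_kinematics(position, orientation): joint angles nearest the present ones, or None.
- manip.state(): the state.
- cams.capture(name): name is "scene" or "top" or "wrist"; returns a dict with "image" (480x640x3 uint8, blue, green, red), "z_map" (480x640 float32, m along the optical axis (not along the pixel's ray), 0 where there is no reading), "intrinsics" (3x3 intrinsics, pixels), "k1" (the pictures are not rectified: a ray, as slopes to the right and down, at radius r is drawn at 1 + k1 r^2 times it, then the intrinsics apply), "position" and "orientation" of the camera in the world; the wrist camera has in their place "T_tool_cam" (4x4, takes a point from camera to tool coordinates, whose origin is the TCP and whose axes are the flange's). Camera axes: x right, y down, z forward; pixel columns grow to the right and rows downward; lengths in m; the calibration is good to about 2 mm. A picture is of the moment at which its call begins: read the wrist's pose just before it.
A pose or a line that the arm cannot do raises manip.IKError and nothing moves.
- order.close_job(): hands the job in; it is judged then, once.
The state is a dict: "clock": time; "joint_pos": joint angles; "joint_velocities": joint speeds; "tau": joint torques, N m; "tool_pos": TCP position; "tcp_rot": TCP orientation; "contact_force": force on the tool from outside, world axes, zero at the start; "moment": the same for the moment, N m; "gripper_width": finger opening in m; "grasp_force": force on a finger pad.
Only numpy, scipy, OpenCV 4.12 (cv2) and the standard library are available. Lean on these libraries where they do the work, as an engineer would, in place of code of your own. Each camera call takes 0.05 s, during which the arm holds its last target. There are 200 camera calls.

## Task

The drilled wooden mould block lies flat on the upper tread of the wooden tipping step. Push it along the tread and over the edge, without lifting it, so that it tumbles a quarter turn and comes to stand upright on its leading drilled end on the lower tread. Leave the second block and the brass weight on the bench where they are.

Things in the scene. Friction and masses are not known exactly. Their poses are not given: they have to be found in the camera images.
- block_mid (a point): centre of the loose wooden mould block lying flat on the step: 110 x 68 x 72 mm, about 0.4 kg, two layers, four dark holes in each small end. Its x axis runs along the 110 mm length through the drilled ends; at the start +x points towards the edge and lower tread, z is up (72 mm)
- step_edge (a point): middle of the upper edge of the fixed wooden step. x points level out over the lower tread (the way of the tumble), z up. Upper tread: at this height, 68 mm above the bench, 185 mm long, 78 mm between 10 mm high side strips. Lower tread: 60 mm below, 130 mm square inside a 10 mm high border. The block tips once its centre is just past the edge; pushed over 45 mm up it may tip early
- spare_block: a second, identical loose mould block (110 x 68 x 72 mm) lying flat on the bench near its front, not part of the job; origin at the centre of its underside, x along its length
- weight: loose brass knob weight, 26 mm wide and 43 mm high, standing on the bench at its left, not part of the job; origin at the centre of its underside

How it is judged:
At the end, for the whole second after the job is handed in: The block stands at rest on the lower tread on its leading end, within 10 degrees of upright, its centre 25 to 100 mm out from the edge, within 35 mm of the centre line and from 15 mm below to 5 mm above the edge; the second block and the weight are within 30 mm of where they began (angle between block_mid's own x axis and vertical above 2.967 rad and x of block_mid in the frame of step_edge between 0.025 and 0.1 m and y of block_mid in the frame of step_edge between -0.035 and 0.035 m and z of block_mid in the frame of step_edge between -0.015 and 0.005 m and linear speed of block below 0.02 m/s and distance of each of spare_block, weight from where it was at the start of the episode below 0.03 m); the robot touches nothing.
It fails at once if the block is lifted: its centre rises 20 mm above its starting height (height (world z) of block_mid above 0.124 m).
It fails at once if the second block is moved by more than 30 mm (distance of spare_block from where it was at the start of the episode above 0.03 m).
It fails at once if the brass weight is moved by more than 30 mm (distance of weight from where it was at the start of the episode above 0.03 m).
It also fails if it takes over 32 s, if anything falls off the work surface, if the arm or the gripper's body presses on something with over 40 N, if the wrist force passes 120 N, or if a joint passes its speed limit or range.

## Working session

There is one attempt and no reset: what is moved stays moved. The work goes in short steps, each a Python script; the robot and the scene stay as the last script left them, time stands still between calls to the robot, and variables do not carry over. Pictures are saved under pics/ and viewed, at most 10 in all, crops included, and the job is handed in when it is done.

```bash
mkdir -p pics; ls; python3 - <<'E'
from cell import manip,cams
import cv2,numpy as np
for n in("scene","top"):
    c=cams.capture(n); cv2.imwrite(f"pics/{n}.png",c["image"]); np.savez(f"{n}.npz",**c)
    print(n,c["position"],c["orientation"],c["k1"],c["intrinsics"])
print(manip.state())
E
```

```text
pics
scene [-0.39267998  0.5983092   0.56301946] [-1.06550276  2.03216316 -1.32856411] 0.04642987272670305 [[614.01894379   0.         318.08068207]
 [  0.         614.01894379 242.00870333]
 [  0.           0.           1.        ]]
top [0.40909547 0.01420149 1.20402707] [-2.18156508  2.21421893 -0.06669852] -0.005026162352638132 [[530.93424681   0.         309.16984808]
 [  0.         530.93424681 232.45418497]
 [  0.           0.           1.        ]]
{'clock': 0.1, 'joint_pos': array([-1.33092438e+00,  2.64630409e-01,  1.60519897e+00, -2.89466129e-05,
        1.27369952e+00, -3.69030698e-02]), 'joint_velocities': array([-1.24084033e-04, -6.24555631e-05, -2.24089853e-03, -1.05931138e-03,
        6.20958165e-04, -8.48853057e-04]), 'tau': array([ 2.81593120e-04, -5.03619576e+01, -3.58071399e+01,  7.30506820e-02,
        2.32265698e-02, -4.76912521e-05]), 'tool_pos': array([ 0.18428587, -0.64870791,  0.23756523]), 'tcp_rot': array([-3.10965120e+00, -4.33118713e-01,  3.51155053e-04]), 'contact_force': array([-0.69184057, -0.50083883, -0.35778945]), 'moment': array([ 0.01921731, -0.0069623 , -0.01539721]), 'grasp_force': 0.0, 'gripper_width': 0.08805732321533646}
```

View pics/scene.png

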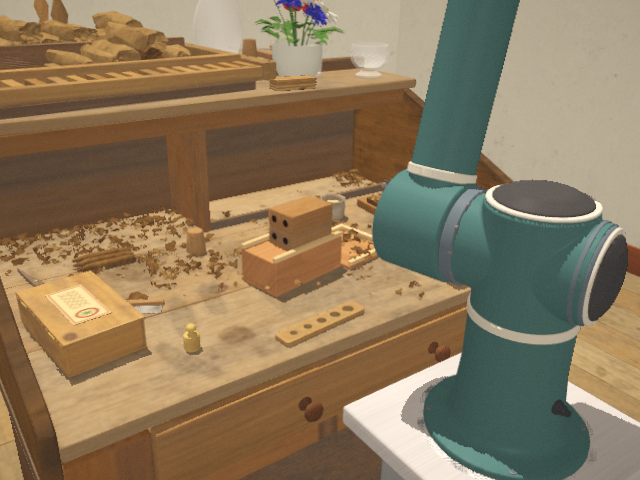

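View pics/top.png

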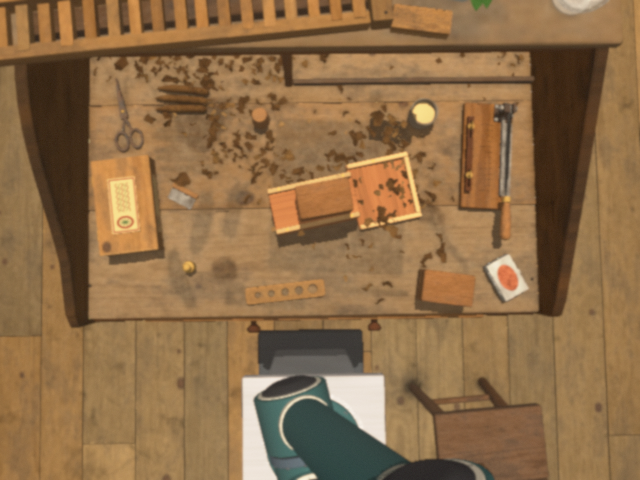

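The scene view shows the block on the step (275-330, 197-245), with the weight at (191,338). The top view shows the block at about (298-352, 176-220), the lower tread at (352-420, 155-228), the spare block at (447,288) and the weight at (189,268). The tumble direction is to the right in the image, roughly -y in the world frame. I'll enlarge this area and measure it.

```bash
cat > h.py <<'E'
import numpy as np,cv2
from scipy.spatial.transform import Rotation as R
def rays(c,uv):
    K=c["intrinsics"];k=float(c["k1"]);uv=np.atleast_2d(np.float64(uv))
    n=cv2.undistortPoints(uv.reshape(-1,1,2),K,np.array([k,0,0,0.])).reshape(-1,2)
    return np.c_[n,np.ones(len(n))]
def onplane(c,uv,z):
    d=rays(c,uv)@R.from_rotvec(c["orientation"]).as_matrix().T; p=c["position"]
    return p+d*((z-p[2])/d[:,2])[:,None]
def cloud(c):
    v,u=np.mgrid[0:480,0:640]; r=rays(c,np.c_[u.ravel(),v.ravel()])*c["z_map"].reshape(-1,1)
    return (r@R.from_rotvec(c["orientation"]).as_matrix().T+c["position"]).reshape(480,640,3)
E
python3 - <<'E'
from h import *
c=dict(np.load("top.npz")); P=cloud(c)
cv2.imwrite("pics/crop.png",cv2.resize(c["image"][140:245,255:435],None,fx=4,fy=4,interpolation=cv2.INTER_CUBIC))
def show(n,lo,hi,reg=np.s_[140:245,255:435]):
    Z=np.zeros((480,640),np.uint8); Z[reg]=((P[reg][...,2]>lo)&(P[reg][...,2]<hi))*255
    Z=cv2.morphologyEx(Z,cv2.MORPH_OPEN,np.ones((3,3)))
    k=max(cv2.findContours(Z,0,1)[0],key=cv2.contourArea)
    q=P[Z>0]; r=cv2.minAreaRect(np.float32(q[:,:2])); print(n,len(q),np.median(q[:,2]),r)
show("block",.125,.155); show("upper",.06,.074); show("stepall",.05,.09)
show("lower",.003,.013); show("spare",.06,.085,np.s_[260:312,405:480])
show("weight",.02,.06,np.s_[255:280,175:205])
for v in(195,205):print([(u,round(P[v,u,2],3)) for u in range(262,430,6)])
E
```

```text
block 1833 0.1401031235275445 ((0.5353050231933594, -0.025472912937402725), (0.0681619644165039, 0.11027494072914124), 9.369551658630371)
upper 1102 0.06824489478949469 ((0.5338746905326843, -0.005572564899921417), (0.07810241729021072, 0.1851193606853485), 11.380934715270996)
stepall 2041 0.07029288849047277 ((0.5334762930870056, -0.0055971816182136536), (0.09859129041433334, 0.18512645363807678), 11.532299041748047)
lower 2350 0.008145045397368933 ((0.5794899463653564, -0.07321138679981232), (0.3733952045440674, 0.17298895120620728), 86.02058410644531)
spare 1659 0.07175987293588326 ((0.34706294536590576, -0.28995266556739807), (0.11200027912855148, 0.0678187683224678), 81.63152313232422)
weight 110 0.028784095203854054 ((0.4004271924495697, 0.27413123846054077), (0.022599080577492714, 0.02434859238564968), 89.41890716552734)
[(262, np.float64(0.002)), (268, np.float64(0.003)), (274, np.float64(0.07)), (280, np.float64(0.067)), (286, np.float64(0.067)), (292, np.float64(0.066)), (298, np.float64(0.141)), (304, np.float64(0.142)), (310, np.float64(0.139)), (316, np.float64(0.138)), 
[... 493 characters left out ...]
 (268, np.float64(0.002)), (274, np.float64(0.067)), (280, np.float64(0.068)), (286, np.float64(0.074)), (292, np.float64(0.065)), (298, np.float64(0.139)), (304, np.float64(0.139)), (310, np.float64(0.141)), (316, np.float64(0.139)), (322, np.float64(0.141)), (328, np.float64(0.142)), (334, np.float64(0.141)), (340, np.float64(0.135)), (346, np.float64(0.141)), (352, np.float64(0.14)), (358, np.float64(0.068)), (364, np.float64(0.008)), (370, np.float64(0.008)), (376, np.float64(0.006)), (382, np.float64(0.006)), (388, np.float64(0.009)), (394, np.float64(0.009)), (400, np.float64(0.008)), (406, np.float64(0.015)), (412, np.float64(0.01)), (418, np.float64(0.018)), (424, np.float64(0.006))]
```

View pics/crop.png

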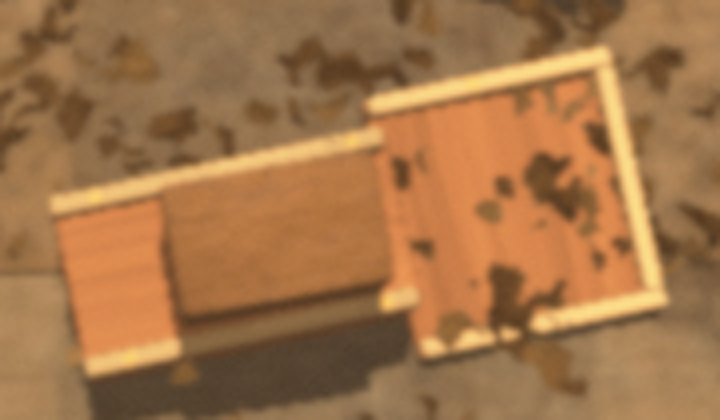

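The step is well resolved. Its edge is at about (0.552, -0.096), the tumble direction is d = (0.20, -0.98), and the block's leading face is about 18 mm short of the edge. I'll push low with shut fingers, tilted so the gripper body trails behind.

```bash
cat >> h.py <<'E'
a=np.radians(11.5); d=np.array([np.sin(a),-np.cos(a),0]); n=np.array([np.cos(a),np.sin(a),0])
edge=np.array([.5337,-.0056,.068])+.0925*d
def rot(deg,sgn=1):
    t=np.radians(deg); z=d*np.sin(t)-np.array([0,0,1])*np.cos(t); y=sgn*n
    return R.from_matrix(np.c_[np.cross(y,z),y,z]).as_rotvec()
def at(s,lat,h): return edge+s*d+lat*n+[0,0,h]
E
python3 - <<'E'
from h import *; from cell import *
print(cams.capture("wrist")["T_tool_cam"].round(3))
b=np.array([.5353,-.0255,0])-edge; print("block s,lat",b@d,b@n)
for deg in(25,35):
  for sg in(1,-1):
    print(deg,sg,[None if q is None else q.round(2) for q in (inverse_kinematics(at(*p),rot(deg,sg)) for p in((-.165,0,.14),(-.16,0,.018),(-.055,0,.018)))])
E
```

```text
[[-0.001 -0.959 -0.282  0.073]
 [ 1.    -0.    -0.002  0.001]
 [ 0.002 -0.282  0.959 -0.146]
 [ 0.     0.     0.     1.   ]]
block s,lat -0.07268050968297796 -0.002399542367508826
25 1 [array([ 0.35,  0.04,  1.98, -0.46,  1.23,  0.33]), array([ 0.34,  0.19,  2.07, -0.52,  1.01,  0.45]), array([ 0.14,  0.17,  2.09, -0.55,  0.93,  0.29])]
25 -1 [None, None, None]
35 1 [array([ 0.45,  0.1 ,  1.98, -0.62,  1.29,  0.49]), array([ 0.44,  0.25,  2.06, -0.68,  1.1 ,  0.63]), array([ 0.24,  0.22,  2.1 , -0.75,  1.  ,  0.52])]
35 -1 [None, array([ 0.44,  0.25,  2.06, -0.68,  1.1 , -2.51]), None]
```

```bash
python3 - <<'E'
from h import *; from cell import *
r=rot(35); manip.set_gripper(0.0)
manip.move_pose(at(-.165,0,.17),r)
manip.move_linear(at(-.16,-.001,.018),.12)
print(manip.state()["clock"],manip.state()["contact_force"])
c=cams.capture("scene");cv2.imwrite("pics/s2.png",c["image"])
for s in(-.125,-.10,-.08):
    manip.move_linear(at(s,-.001,.018),.04); st=manip.state(); print(s,st["clock"],(st["tool_pos"]-edge)@d,st["contact_force"]@d,st["contact_force"].round(1))
c=cams.capture("top"); cv2.imwrite("pics/t2.png",c["image"][120:270,230:450].repeat(3,0).repeat(3,1))
P=cloud(c); reg=P[140:245,255:435].reshape(-1,3); q=reg[(reg[:,2]>.132)&(reg[:,2]<.148)]; rel=q-edge
m=(rel@d>-.1); print(cv2.minAreaRect(np.float32(np.c_[rel@d,rel@n][m])))
E
```

```text
5.675 [ 0.43363596  0.00237705 -0.40332745]
-0.125 6.75 -0.12497592352332777 -1.0695052824456606 [-1.1  0.9  0.5]
-0.1 7.525 -0.09951096244713123 0.7469108919898113 [ 1.  -0.6  0.3]
-0.08 8.175 -0.07951250129565132 -0.6860968367237734 [ 1.1  0.9 -0.1]
((-0.030850425362586975, -0.00028019770979881287), (0.06836428493261337, 0.13780656456947327), 89.78401184082031)
```

View pics/t2.png

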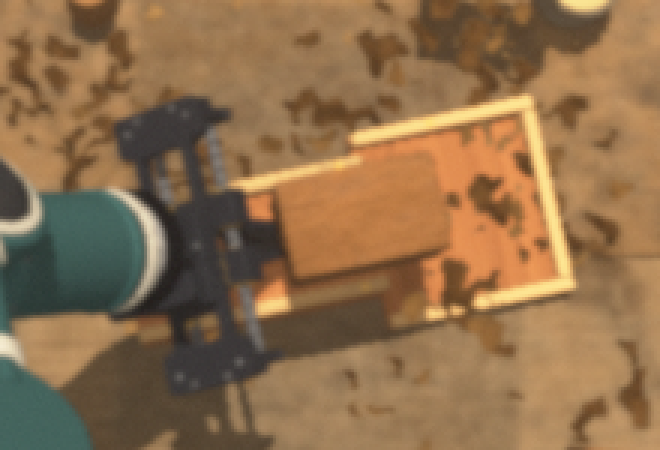

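The block is square in the tread with its centre about 17 mm short of the edge, as predicted. Next I'll push in small steps, checking for the tip after each.

```bash
python3 - <<'E'
from h import *; from cell import *
manip.move_linear(at(-.065,-.001,.018),.03)
for s in np.arange(-.063,-.044,.002):
    manip.move_linear(at(s,-.001,.018),.02); manip.dwell(.1)
    c=cams.capture("top"); P=cloud(c)[140:245,255:435].reshape(-1,3); rel=P-edge
    m=(abs(rel@n)<.025)&(rel@d>.02)&(rel@d<.11); k=rel[m]
    hi=k[k[:,2]>-.04]; print(round(s,3),len(hi),np.median(hi[:,2]) if len(hi) else None,manip.state()["clock"])
    if len(hi)==0 or abs(np.median(hi[:,2])-.072)>.01: break
manip.dwell(.4)
c=cams.capture("top"); cv2.imwrite("pics/t3.png",c["image"][120:270,230:450].repeat(3,0).repeat(3,1))
cv2.imwrite("pics/s3.png",cams.capture("scene")["image"][150:290,210:400].repeat(4,0).repeat(4,1))
E
```

```text
-0.063 411 0.07215706932477534 9.275
-0.061 436 0.07182334212775315 9.675
-0.059 456 0.07185590630893418 10.075
-0.057 484 0.0718208322178076 10.475
-0.055 511 0.07183928465477335 10.875
-0.053 533 0.07190411312292705 11.275
-0.051 740 0.05792530760905151 11.675
```

View pics/t3.png

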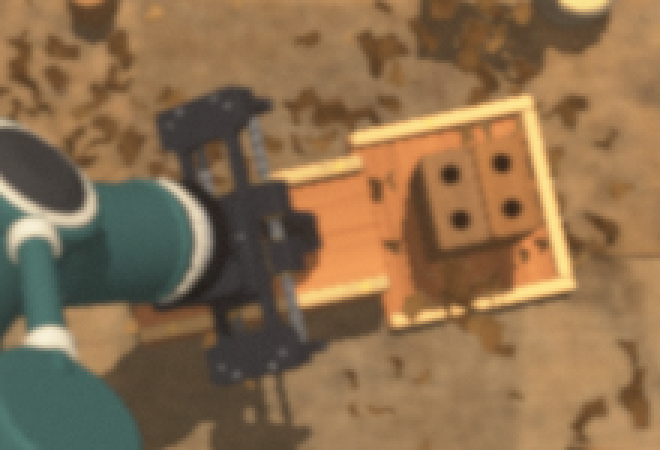

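View pics/s3.png

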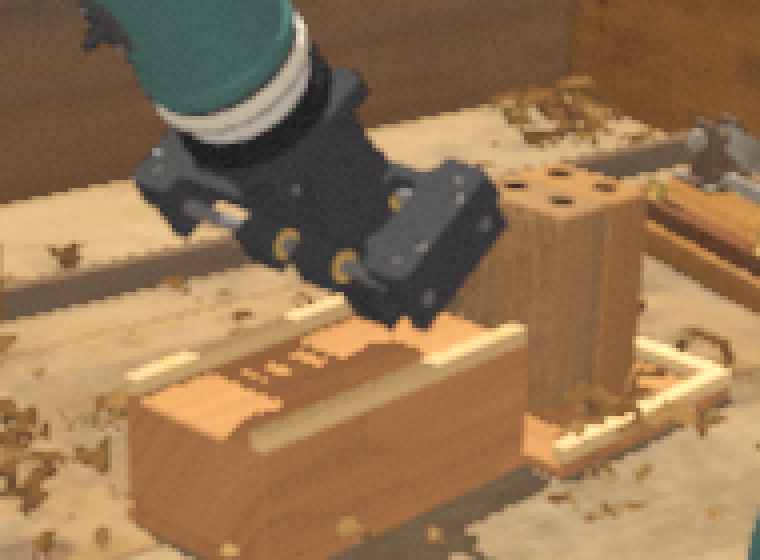

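The block is standing upright on the lower tread, with its drilled end on top at (480,190) in the top crop, and it's clear of the step. I'll back off, measure where it stands, and hand in if it's within limits.

```bash
python3 - <<'E'
from h import *; from cell import *
manip.move_linear(at(-.10,-.001,.06),.1); manip.move_linear(at(-.13,0,.15),.15); manip.dwell(.3)
c=cams.capture("top"); P=cloud(c)[140:245,255:435].reshape(-1,3); rel=P-edge
m=(rel@d>.01)&(rel@d<.13)&(abs(rel@n)<.07)&(rel[:,2]>.03)&(rel[:,2]<.07); k=rel[m]
print(cv2.minAreaRect(np.float32(np.c_[k@d,k@n])))
A=np.c_[k@d,k@n,np.ones(len(k))]; f=np.linalg.lstsq(A,k[:,2],rcond=None)[0]
print("top z",np.median(k[:,2]),"tilt deg",np.degrees(np.arctan(np.hypot(*f[:2]))),manip.state()["clock"],manip.state()["contact_force"])
v=np.median(k[:,2])-.055
if np.hypot(*f[:2])<.1 and -.013<v<.003: print(order.close_job())
E
```

```text
((0.07095898687839508, -0.00028312206268310547), (0.06819750368595123, 0.07323183119297028), 89.8572769165039)
top z 0.04982279242334936 tilt deg 2.0776109309821797 14.1 [ 0.11486032 -0.38490816 -0.29452292]
the job is handed in; nothing more can be done
None
```

The block now stands upright on its leading drilled end on the lower tread, and I handed the job in at 14 s: its centre measured 71 mm out from the edge, on the centre line and 5 mm below edge height, with the arm clear and never near the second block or the weight.

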